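Gauge the bore of a weaving mould

ROBOT

A 6-joint arm with a two-finger parallel gripper is mounted at the origin on the work surface. World frame = base frame: x ahead of the robot, y to its left, z up, the work surface at z = 0. Lengths are in m, angles in rad, forces in N, time in s.
With the tool pointing down it reaches from about 0.25 to 0.725 m from the base axis. Payload 4 kg.
Tool frame: the origin (TCP) lies midway between the tips of the shut fingers; the grasp point (between the pads) lies 19 mm behind it; z points along the fingers, y is the direction in which the jaws open and shut (so a half turn about z gives the same grasp; the last joint's range is limited). The gripper opens to 85 mm and grips with 20 to 120 N. Pads are 22 mm wide; open, the fingers measure 114 mm over their backs; the gripper's body (76 mm by 85 mm) begins 54 mm behind the grasp point. The pads swing forward as they close: fully open they stand 13 mm farther back than shut.
Start: joints at [-1.165, 0.241, 0.005, 1.335, 0, 1.571], TCP at [0.197, -0.459, 0.231] pointing down, gripper open.
Joint ranges: [-2.72, 2.72], [-1.05, 1.87], [-1.09, 1.28], [-1.99, 2.15], [-1.42, 1.44], [-3.14, 3.14]. Speed limits (rad/s): [2.79, 2.79, 3.14, 3.14, 3.14, 3.14].

INTERFACE

Orientations are given as a unit quaternion [x, y, z, w].
In Python, from workcell import get_obs, camera, camera_model, job_done, masks_of gives the robot as it stands.
- The arm moves only by the tool jog_arm, never from a script. Its argument "deltas" is a list that holds one entry, the list of rows, each a list of 7 numbers: the shift along the tool's x, y, z in mm, then the turn, a rotation vector about the tool's x, y, z in degrees, then the finger opening in mm, from 0 to 85.4. A call has 1 to 5 rows; each row shifts and turns the pose as measured when the row begins, along the tool's axes as they then stand; what a row does not reach is not made up. A row lasts 1/10 s, in which the tool goes at most 50 mm and 8.59 degrees, less where a joint would pass 70% of its speed; a pose out of reach is approached as far as the arm can. A call with a gripper value outside its range is refused whole. The fingers move at their own pace and stop on an object; the grip force is fixed at half the most. Time passes only in rows, so rows that do not move let the fingers close. It gives the time, the measured TCP pose, the force and the opening at its end, in the units of the state.
- get_obs(): the state, without advancing time (a new reading comes with each control period).
- camera(name): name is "scene" or "top" or "wrist"; returns the picture (480x640x3 uint8, red, green, blue); there is no depth.
- camera_model(name): a dict with "fovy" (degrees; the focal length in pixels is half the picture's height over the tangent of half this angle, whatever the lens; pixels are square), "cx", "cy" (the principal point, pixels), "k1" (the pictures are not rectified: a ray, as slopes to the right and down, at radius r is drawn at 1 + k1 r^2 times it, then the intrinsics apply), "pose" (4x4, takes a point from camera to world coordinates); the wrist camera has in their place "T_tool_cam" (4x4, takes a point from camera to tool coordinates, whose origin is the TCP and whose axes are the flange's). Camera axes: x right, y down, z forward; pixel columns grow to the right and rows downward; lengths in m; the calibration is good to about 2 mm. A picture is of the moment at which its call begins: read the wrist's pose just before it. camera_model takes no time and is no camera call.
- job_done(): hands the job in, once; it reports no verdict.
Trained networks look in the newest picture that a camera, given by its name, has taken for a name from the list of things; names that differ only in an ending like _2 or _b are one class to them, and where a whole thing is asked for, a point or a joint stands for the part that bears it (a point fixed in the world has none). Each returns a list of dicts, best first, with "conf" (0 to 1); they miss things now and then, are a little off and sometimes report something else, mostly with a low value. They report only what shows in the picture. A call takes as long as a camera call. They do not tell look-alikes from the thing itself.
- masks_of(target, camera): "pixels" (480x640 bool, what is visible of it) and "at" ([column, row] in pixels, amid what is visible of it).
The state is a dict: "clock": time; "joint_pos": joint angles; "joint_vel": joint speeds; "tau": joint torques, N m; "eef_pos": TCP position; "tool_rot": TCP orientation; "ft_force": force on the tool from outside, world axes, zero at the start; "ft_torque": the same for the moment, N m; "grip_width": finger opening in m.
Only numpy, scipy, OpenCV 4.12 (cv2) and the standard library are available. Lean on these libraries where they do the work, as an engineer would, in place of code of your own. Each camera call takes 0.05 s, during which the arm holds its last target. There are 200 camera calls.

TASK

Measure the bore of the round wooden weaving mould with the telescoping gauge from the stand: lower its closed head into the bore, bring the fixed anvil lightly against the wall and, with the anvil kept touching, press the handle down so that the plunger springs out to the opposite wall. Ease the handle up to lock the plunger there, draw the gauge out, and set it back upright in its stand with its stop plate resting on top, so gently that the lock does not let go and the reading is kept. Use only light force in the bore, and leave the other things on the table where they are.

Things in the scene. Friction and masses are not known exactly. Their poses are not given: they have to be found in the camera images.
- mould: Fixed round wooden drum, 150 mm across and 85 mm high (its outer rim 82 mm). In it sits a darker wooden core, 114 mm across, top face 85 mm above the table, with the upright bore: 70 mm in diameter, 68 mm deep, open at the top. The core does not move, but was set off-centre in the drum by up to 5 mm along x and along y, differently each time; no pose reports it. Origin: centre of the drum's underside; z up.
- mould_top (a point): Centre of the drum (not exactly of the bore) at the height of the core's top face, 85 mm above the table.
- stand: Fixed wooden block 150 (x) x 120 (y) x 65 (z) mm with a rectangular pocket from above, 116 (x) x 44 (y) mm and 55 mm deep, in its middle. The gauge hangs in it: head in the pocket, stop plate on the top face, gauge axes along the stand's axes. Origin: centre of its underside.
- stand_top (a point): Centre of the pocket at the stand's top face, 65 mm above the table.
- gauge: Loose steel telescoping bore gauge, 0.31 kg, upright. Origin: on its stem's axis at the underside of the stop plate (30 x, 110 y, 6 mm thick); z up, x along the head from anvil to plunger. Stem 12 mm thick; below, a level 14 mm thick head along x, axis at z = -40, bottom at z = -47 mm: fixed anvil at the -x end, plunger at +x. Closed it is 50 mm tip to tip, 25 mm each side of the stem axis.
- anvil: The fixed anvil of the head, a steel rod 10 mm thick with a ball end. Origin: centre of the ball, at x = -20, z = -40 mm in the gauge's frame; the tip is 5 mm farther out along -x. It must never be pressed on the mould with more than 10 N.
- plunger (a joint): How far (m) the plunger at the +x end has come out along the gauge's +x: 0 closed, 0.027 fully out. Tip to tip the head measures 50 mm plus this: 0.020 is right for the 70 mm bore. A spring drives it out with about 3 N (2 N at 0.020) when the lock is free; locked, it stays. It starts closed and locked.
- handle (a joint): How far (m) the handle is pushed down along the stem: 0 at rest, 0.009 at its lower stop. Springs hold it up: it starts to move at a downward push of about 5 N, needs about 11 N to pass 4 mm, where the lock lets go and the plunger is free, and takes about 14 N at the stop. Let up again above that point, it locks. At rest, and carried by the handle, the gauge is locked.
- handle_grip (a point): Middle of the handle, 48 mm above the gauge's origin: an upright square sleeve, 24 x 24 mm, 60 mm long (18 to 78 mm above the gauge's origin), sides along the gauge's x and y. The place to grip, from above.
- jar: Bystander: glass jar 60 mm across, 85 mm high. Origin: centre of its underside.
- spool: Bystander: wooden spool 52 mm across, 50 mm high. Origin: centre of its underside.
- awl: Bystander: awl with a wooden handle, 170 mm long, lying on the table.
Things that resemble listed ones, but are neither listed nor needed, are in the scene too. What is shaped like the stand but pink is not meant.

How it is judged:
By the outcome, as a careful person would: the job done as asked, in the order asked, and still so for the second after the job is handed in, with the robot touching nothing.
It also fails if it takes over 62 s, if anything falls off the work surface, if the arm or the gripper's body presses on something with over 40 N, if the wrist force passes 120 N, or if a joint passes its speed limit or range.

## Working session

There is one attempt and no reset: what is moved stays moved. The work goes in short steps, Python scripts to look and compute and a tool call to move; the robot and the scene stay as the last step left them, time stands still between calls to the robot, and variables do not carry over. Pictures are saved under pics/ and viewed, about 8 in all and at most 12, crops included, and the job is handed in when it is done.

Besides the shell and the picture viewer there is one more tool, called after "Call:" as a command line: name --argument value ..., lists and objects as JSON in quotes. jog_arm: Moves the arm, as the interface text tells. Its arguments: {"type":"object","properties":{"deltas":{"type":"array"}},"required":["deltas"]}

```bash
mkdir -p pics; cat > h.py <<'E'
import numpy as np, cv2
from workcell import *
from scipy.spatial.transform import Rotation as R
def rgb(n,f,img=None):
    im=camera(n) if img is None else img; cv2.imwrite('pics/'+f,cv2.cvtColor(im,cv2.COLOR_RGB2BGR)); return im
def toolT():
    o=get_obs();T=np.eye(4);T[:3,:3]=R.from_quat(o['tool_rot']).as_matrix();T[:3,3]=o['eef_pos'];return T
def camT(n,T=None):
    m=camera_model(n)
    return m,(np.array(m['pose']) if 'pose' in m else (toolT() if T is None else T)@np.array(m['T_tool_cam']))
def p2w(n,uv,z,T=None):
    m,P=camT(n,T);f=240/np.tan(np.radians(m['fovy'])/2)
    d=(np.atleast_2d(uv)-[m['cx'],m['cy']])/f
    s=d.copy()
    for _ in range(20): s=d/(1+m['k1']*(s**2).sum(1,keepdims=True))
    r=np.c_[s,np.ones(len(s))]@P[:3,:3].T; c=P[:3,3]
    return c+r*((z-c[2])/r[:,2])[:,None]
def w2p(n,X,T=None):
    m,P=camT(n,T);f=240/np.tan(np.radians(m['fovy'])/2)
    q=(np.atleast_2d(X)-P[:3,3])@P[:3,:3];s=q[:,:2]/q[:,2:]
    return s*(1+m['k1']*(s**2).sum(1,keepdims=True))*f+[m['cx'],m['cy']]
E
python3 - <<'E'
from h import *
rgb('top','top.png');
for t in ['mould','stand','gauge','handle_grip','jar','spool','awl']:
    for r in masks_of(t,'top'): print(t,round(r['conf'],2),np.round(r['at']),r['pixels'].sum(),p2w('top',r['at'],0.06).round(3))
rgb('scene','scene.png'); o=get_obs();print(o)
for c in ['top','scene','wrist']:
    m,P=camT(c);print(c,m['fovy'],P.round(3).tolist())
print(np.array(camera_model('wrist')['T_tool_cam']).round(3))
E
```

```text
mould 0.84 [424. 207.] 3629 [[ 0.601 -0.164  0.06 ]]
stand 0.97 [180. 186.] 3414 [[0.672 0.431 0.06 ]]
stand 0.74 [259. 349.] 3674 [[0.277 0.236 0.06 ]]
stand 0.73 [256. 260.] 2784 [[0.484 0.241 0.06 ]]
stand 0.71 [334. 150.] 315 [[0.754 0.048 0.06 ]]
gauge 0.75 [248. 252.] 710 [[0.503 0.26  0.06 ]]
gauge 0.47 [334. 147.] 399 [[0.762 0.047 0.06 ]]
handle_grip 0.55 [246. 246.] 213 [[0.518 0.265 0.06 ]]
jar 0.64 [367. 262.] 579 [[ 0.472 -0.02   0.06 ]]
spool 0.85 [354. 198.] 436 [[0.629 0.005 0.06 ]]
awl 0.84 [333. 147.] 277 [[0.762 0.05  0.06 ]]
{'clock': 0.45, 'joint_pos': array([-1.16503587e+00,  2.40670495e-01,  4.88346533e-03,  1.33519478e+00,
       -6.03753314e-06,  1.57079702e+00]), 'joint_vel': array([ 0.00112769, -0.0012892 ,  0.00183164,  0.00156936,  0.0004255 ,
        0.00077202]), 'tau': array([ 4.65814664e-04, -3.71809459e+01,  2.52396369e+01,  3.90231071e-03,
       -4.94779556e-05,  3.47607127e-06]), 'eef_pos': array([ 0.19733499, -0.45935049,  0.23122665]), 'tool_rot': array([ 9.79490366e-01,  2.01490979e-01, -2.16431004e-05, -9.02292386e-05]), 'ft_force': array([ 0.03788058, -0.60790075, -0.99036623]), 'ft_torque': array([ 0.02150395, -0.05918759, -0.00766712]), 'grip_width': 0.0854034163228523}
top 57.777814574358715 [[-0.024, -0.982, 0.189, 0.33], [-1.0, 0.027, 0.014, 0.085], [-0.019, -0.188, -0.982, 1.073], [0.0, 0.0, 0.0, 1.0]]
scene 56.52136382432626 [[0.67, 0.552, -0.497, 0.985], [0.743, -0.488, 0.459, -0.368], [0.011, -0.676, -0.737, 0.826], [0.0, 0.0, 0.0, 1.0]]
wrist 64.51508556700199 [[0.394, -0.877, -0.274, 0.268], [-0.919, -0.376, -0.118, -0.43], [0.0, 0.298, -0.954, 0.374], [0.0, 0.0, 0.0, 1.0]]
[[-0.001 -0.954 -0.298  0.076]
 [ 1.    -0.001  0.     0.001]
 [-0.    -0.298  0.954 -0.143]
 [ 0.     0.     0.     1.   ]]
```

View pics/top.png

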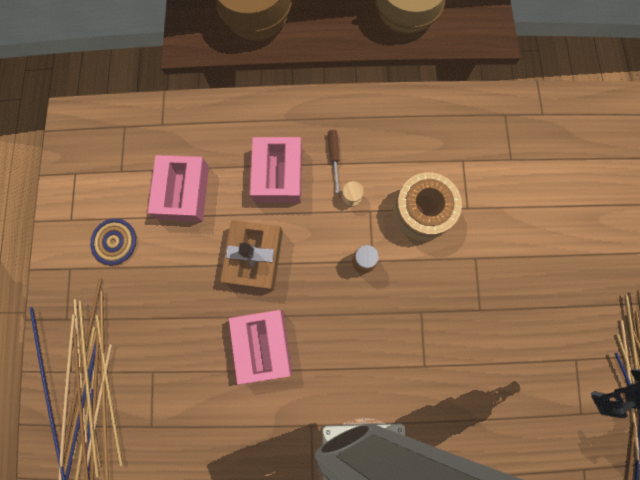

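View pics/scene.png

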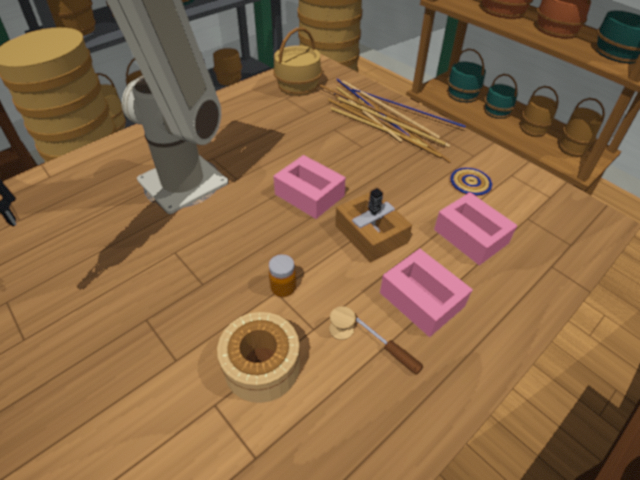

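The wooden (true) stand with the gauge is at about (250,255) in the top picture, the mould at (430,203). The three pink blocks are decoys, and the jar (367,257), spool and awl lie between. I'll fly to a view of the mould first.

Call:
jog_arm --deltas '[[[0,0,-5,0,0,8.3,85],[0,0,-5,0,0,8.3,85],[0,0,-5,0,0,8.3,85],[0,0,-5,0,0,8.3,85],[33,-36,0,0,0,0,85]]]'

```text
clock: 0.95
eef_pos: [0.2341, -0.4326, 0.2515]
tool_rot: [0.995, -0.102, -0.001, 0.0]
ft_force: [1.2, 0.4, 0.1]
grip_width: 0.085
```

Call:
jog_arm --deltas '[[[33,-36,0,0,0,0,85],[33,-36,0,0,0,0,85],[33,-36,0,0,0,0,85],[33,-36,0,0,0,0,85],[33,-36,0,0,0,0,85]]]'

```text
clock: 1.45
eef_pos: [0.437, -0.2877, 0.2523]
tool_rot: [0.994, -0.107, 0.001, 0.002]
ft_force: [1.0, -1.1, -0.5]
grip_width: 0.0848
```

Call:
jog_arm --deltas '[[[33,-36,0,0,0,0,85],[33,-36,0,0,0,0,85],[33,-36,0,0,0,0,85],[33,-36,0,0,0,0,85],[0,0,0,0,0,0,85]]]'

```text
clock: 1.95
eef_pos: [0.6036, -0.1667, 0.2507]
tool_rot: [0.995, -0.103, 0.002, 0.002]
ft_force: [0.5, 0.1, 0.9]
grip_width: 0.0849
```

```bash
python3 - <<'E'
from h import *
T=toolT(); np.save('T1.npy',T); im=rgb('wrist','w1.png'); np.save('w1.npy',im)
for r in masks_of('mould','wrist'): print(r['conf'],r['at'],p2w('wrist',r['at'],.085,T).round(4))
E
```

```text
0.92 [319.3, 205.9] [[ 0.6121 -0.1732  0.085 ]]
```

View pics/w1.png

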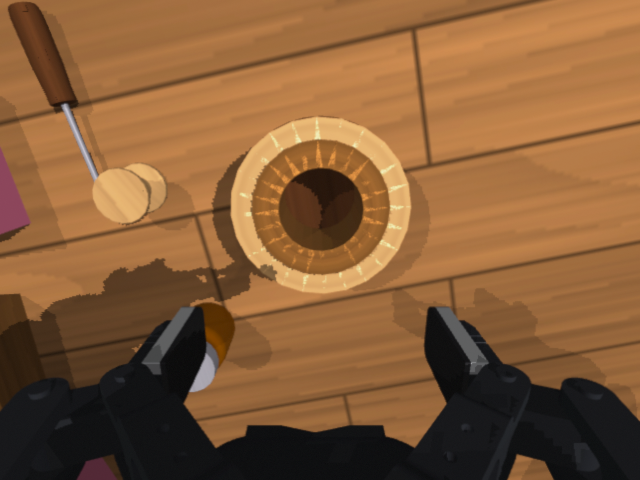

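The mould is seen squarely, with the bore at (321,209), radius about 42 px, and the core ring off-centre around it. Fitting the rim.

```bash
cat > fit.py <<'E'
from h import *
from scipy.optimize import least_squares
def fitbore(im,T,c0,rad,sgn=1,win=7):
    g=cv2.GaussianBlur(cv2.cvtColor(im,cv2.COLOR_RGB2GRAY),(0,0),1).astype(np.float32)
    c=np.array(c0,float); a=np.radians(np.arange(0,360,3))
    for it in range(6):
        w=win if it<2 else max(3,win-it)
        r=np.arange(rad-w,rad+w+.01,.25)/1000
        X=np.stack([c[0]+np.outer(np.cos(a),r),c[1]+np.outer(np.sin(a),r),np.full((len(a),len(r)),.085)],-1)
        uv=w2p('wrist',X.reshape(-1,3),T).reshape(len(a),len(r),2).astype(np.float32)
        v=cv2.remap(g,uv[...,0],uv[...,1],cv2.INTER_LINEAR)
        d=sgn*(v[:,4:]-v[:,:-4]); k=d.argmax(1); ok=d.max(1)>8
        P=X[np.arange(len(a)),k+2][:,:2]; P=P[ok]
        s=least_squares(lambda q:np.hypot(P[:,0]-q[0],P[:,1]-q[1])-q[2],[*c,rad/1000],loss='soft_l1',f_scale=.0005)
        c=s.x[:2]
    e=np.hypot(*(P-c).T)-s.x[2]
    return c,s.x[2],len(P),np.median(abs(e))
E
python3 - <<'E'
from fit import *
T=np.load('T1.npy');im=np.load('w1.npy')
c0=p2w('wrist',[321,209],.085,T)[0,:2];print(c0)
print(fitbore(im,T,c0,35)); print(fitbore(im,T,c0,57)); 
E
```

```text
[ 0.60922744 -0.17405939]
(array([ 0.60831783, -0.17345486]), np.float64(0.03496517948055932), 120, np.float64(5.5112629113285294e-05))
(array([ 0.60829773, -0.17314976]), np.float64(0.05728629267559564), 120, np.float64(0.00022295709600099467))
```

Call:
jog_arm --deltas '[[[-40,-30,0,0,0,0,85],[-25,-40,0,0,0,0,85],[-25,-40,0,0,0,0,85],[-25,-40,0,0,0,0,85],[-25,-40,0,0,0,0,85]]]'

```text
clock: 2.55
eef_pos: [0.4795, -0.0359, 0.25]
tool_rot: [0.998, -0.054, -0.0, -0.028]
ft_force: [0.6, 0.1, 0.8]
grip_width: 0.085
```

Call:
jog_arm --deltas '[[[-25,-40,0,0,0,0,85],[-25,-40,0,0,0,0,85],[-15,-40,0,0,0,0,85],[-15,-40,-5,0,0,0,85],[0,-30,-10,0,0,0,85]]]'

```text
clock: 3.05
eef_pos: [0.3945, 0.0479, 0.2841]
tool_rot: [0.997, 0.006, -0.003, -0.072]
ft_force: [0.5, 0.6, 0.4]
grip_width: 0.0848
```

```bash
python3 - <<'E'
from h import *
o=get_obs();print(o['joint_pos'].round(3),o['joint_vel'].round(3));print(toolT().round(4))
E
```

```text
[ 0.011  0.018 -0.125  1.433  0.144  3.14 ] [ 0.171 -0.036  0.333  0.335  0.132 -0.002]
[[ 0.9999  0.0117 -0.0076  0.3945]
 [ 0.0127 -0.9896  0.1432  0.0479]
 [-0.0059 -0.1433 -0.9897  0.2841]
 [ 0.      0.      0.      1.    ]]
```

Joint 6 ran to its range end (yaw equals j1+π−j6), so I'll use the yaw ≈ +80° grasp instead. First I level the tool and turn.

Call:
jog_arm --deltas '[[[0,0,-5,-8.2,0,0,85],[0,0,0,0,0,-8.5,85],[0,0,0,0,0,-8.5,85],[0,0,0,0,0,-8.5,85],[0,0,0,0,0,-8.5,85]]]'

```text
clock: 3.55
eef_pos: [0.3908, 0.0157, 0.2939]
tool_rot: [0.949, 0.315, 0.004, -0.006]
ft_force: [0.1, 0.3, -0.0]
grip_width: 0.0847
```

Call:
jog_arm --deltas '[[[0,0,0,0,0,-8.5,85],[0,0,0,0,0,-8.5,85],[0,0,0,0,0,-8.5,85],[0,0,0,0,0,-8.5,85],[0,0,0,0,0,-8.5,85]]]'

```text
clock: 4.05
eef_pos: [0.3854, 0.0089, 0.2957]
tool_rot: [0.768, 0.641, 0.007, -0.003]
ft_force: [-0.6, -0.5, 0.4]
grip_width: 0.0848
```

```bash
cat >> h.py <<'E'
def togo(p):
    T=toolT(); print('tool delta mm',(T[:3,:3].T@(np.array(p)-T[:3,3])*1000).round(1),'yaw',np.degrees(np.arctan2(T[1,0],T[0,0])).round(2),'z',T[:3,2].round(4),'pos',T[:3,3].round(4),'F',get_obs()['ft_force'].round(1),'t',get_obs()['clock'])
E
python3 -c "
from h import *
togo([.485,.245,.28])"
```

```text
tool delta mm [249.8  55.7  19.4] yaw 79.7 z [ 0.0071  0.0126 -0.9999] pos [0.3854 0.0089 0.2957] F [-0.6 -0.5  0.4] t 4.05
```

Call:
jog_arm --deltas '[[[40,11,4,0.3,-0.8,0,85],[42,11,4,0,0,0,85],[42,11,4,0,0,0,85],[42,11,4,0,0,0,85],[42,11,4,0,0,0,85]]]'

```text
clock: 4.55
eef_pos: [0.4775, 0.1955, 0.2801]
tool_rot: [0.775, 0.632, 0.002, 0.004]
ft_force: [0.6, -1.3, 0.3]
grip_width: 0.0851
```

Call:
jog_arm --deltas '[[[40,0,0,0,0,0,85],[0,0,0,0,0,0,85]]]'

```text
clock: 4.75
eef_pos: [0.4868, 0.2366, 0.2791]
tool_rot: [0.775, 0.632, 0.002, 0.004]
ft_force: [0.6, -0.2, -0.2]
grip_width: 0.085
```

```bash
cat >> h.py <<'E'
def lev(yaw):
    T=toolT();c,s=np.cos(np.radians(yaw)),np.sin(np.radians(yaw))
    G=np.array([[c,s,0],[s,-c,0],[0,0,-1]]).T
    G=np.array([[c,s,0],[s,-c,0],[0,0,-1]])
    print('rotvec deg',np.degrees(R.from_matrix(T[:3,:3].T@G).as_rotvec()).round(2))
E
python3 - <<'E'
from h import *
togo([.485,.245,.28]);lev(80)
T=toolT(); np.save('T2.npy',T); im=rgb('wrist','w2.png'); np.save('w2.npy',im)
for t in ['stand','gauge','handle_grip','anvil','plunger']:
  for r in masks_of(t,'wrist'): print(t,r['conf'],r['at'])
E
```

```text
tool delta mm [ 7.9 -3.5 -0.9] yaw 78.38 z [ 0.0081 -0.003  -1.    ] pos [0.4868 0.2366 0.2791] F [ 0.6 -0.2 -0.2] t 4.75
rotvec deg [ 0.49  0.08 -1.62]
stand 0.73 [548.3, 192.6]
stand 0.7 [334.2, 179.3]
stand 0.7 [432.4, 5.5]
gauge 0.72 [325.5, 173.3]
handle_grip 0.84 [320.4, 191.2]
```

View pics/w2.png

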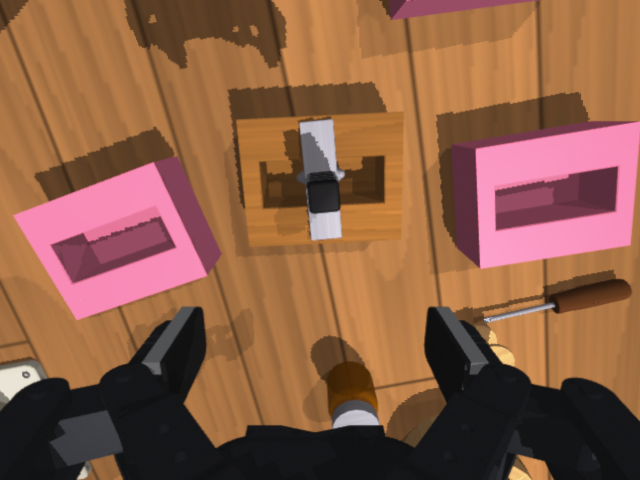

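The true stand is centred at (325,180) with the gauge's plate across it and the dark handle at (323,192). I need a magnified crop for corners and for which end is the anvil.

```bash
python3 - <<'E'
from h import *
im=np.load('w2.npy')[100:260,225:415]
rgb(0,'c2.png',cv2.convertScaleAbs(cv2.resize(im,None,fx=4,fy=3.75,interpolation=cv2.INTER_CUBIC)[:, :],alpha=1.4,beta=10))
E
```

```text
(no output)
```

View pics/c2.png

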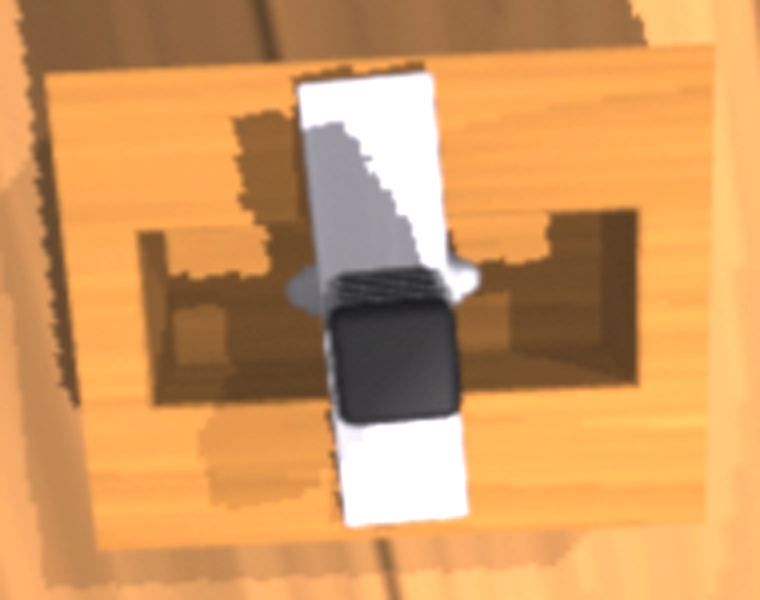

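```bash
python3 - <<'E'
from h import *
T=np.load('T2.npy')
def W(p,z): return p2w('wrist',np.array(p)/[4,3.75]+[225,100],z,T)
def info(n,p,z):
    q=W(p,z)[:,:2]; d1=q[1]-q[0]+q[2]-q[3]; d2=q[0]-q[3]+q[1]-q[2]
    print(n,'c',q.mean(0).round(4),'w',np.linalg.norm(d1)/2,'h',np.linalg.norm(d2)/2,'yaw x',np.degrees(np.arctan2(d1[1],d1[0])).round(2),'yaw y-90',(np.degrees(np.arctan2(d2[1],d2[0]))-90).round(2))
info('stand',[(47,73),(714,45),(705,522),(98,549)],.065)
info('pocket',[(138,232),(638,209),(637,383),(155,405)],.065)
info('plate',[(298,86),(432,72),(467,514),(345,525)],.071)
info('handle',[(330,303),(458,303),(460,410),(340,423)],.143)
print(W([(288,290),(480,279)],.025))
E
```

```text
stand c [0.5005 0.2535] w 0.14946459339285467 h 0.11950641443827253 yaw x -9.1 yaw y-90 -8.95
pocket c [0.5006 0.2535] w 0.11541103857609246 h 0.04359322181553174 yaw x -8.95 yaw y-90 -8.83
plate c [0.4994 0.2546] w 0.02964138752204803 h 0.1089754633500194 yaw x -5.83 yaw y-90 -6.39
handle c [0.4997 0.2559] w 0.023021100937531656 h 0.022775868717811242 yaw x -8.45 yaw y-90 -8.48
[[0.47512689 0.2576803  0.025     ]
 [0.52458446 0.2505053  0.025     ]]
```

Consistent fit: stand centre (0.5006, 0.2535), yaw −9°; gauge yaw about −8°. I'll align above it and look closer.

Call:
jog_arm --deltas '[[[14,9,30,0.5,0.1,-3.6,85],[0,0,35,0,0,0,85],[0,0,35,0,0,0,85],[0,0,20,0,0,0,85],[0,0,0,0,0,0,85]]]'

```text
clock: 5.55
eef_pos: [0.5006, 0.2388, 0.1621]
tool_rot: [0.759, 0.652, 0.005, 0.002]
ft_force: [-0.8, -1.0, 0.6]
grip_width: 0.0849
```

```bash
python3 - <<'E'
from h import *
togo([.4997,.2548,.094]);lev(82)
T=toolT(); np.save('T3.npy',T); im=camera('wrist'); np.save('w3.npy',im)
for t in ['anvil','plunger','gauge','handle_grip']:
  for r in masks_of(t,'wrist'): print(t,r['conf'],r['at'],r['pixels'].sum())
print(w2p('wrist',[[.475,.258,.025],[.5245,.2505,.025],[.5,.254,.143]],T))
rgb(0,'w3.png',cv2.convertScaleAbs(im,alpha=1.6,beta=15))
E
```

```text
tool delta mm [15.3 -3.9 68.1] yaw 81.33 z [ 0.0093  0.0031 -1.    ] pos [0.5006 0.2388 0.1621] F [-0.8 -1.   0.6] t 5.55
rotvec deg [ 0.5  -0.26 -0.68]
anvil 0.37 [306.3, 212.4] 8574
plunger 0.41 [336.5, 202.5] 77
gauge 0.94 [304.7, 210.9] 8652
handle_grip 0.69 [300.1, 246.1] 3621
handle_grip 0.36 [336.9, 203.6] 66
[[274.87879966 205.46558964]
 [341.64585365 205.202123  ]
 [307.07174257 260.56459642]]
```

View pics/w3.png

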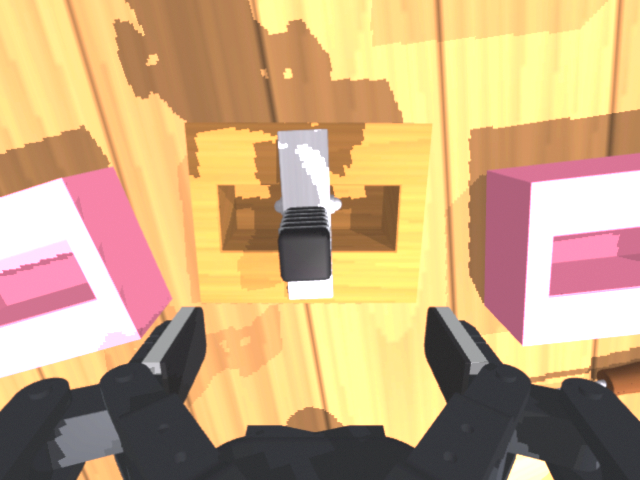

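The plunger network marks the right end (336,203), i.e. world +x, so gauge yaw ≈ −8°. I'll check once more after grasping. Next I centre over the handle and descend.

Call:
jog_arm --deltas '[[[17,-4,0,0.5,-0.3,-0.7,85],[0,0,0,0,0,0,85]]]'

```text
clock: 6.0
eef_pos: [0.504, 0.2593, 0.1703]
tool_rot: [0.754, 0.656, 0.007, 0.002]
ft_force: [-1.1, -0.2, -0.7]
grip_width: 0.0851
```

```bash
python3 - <<'E'
from h import *
togo([.4997,.2548,.094]);lev(82)
im=camera('wrist');T=toolT()
for t in ['plunger','anvil','handle_grip']:
  for r in masks_of(t,'wrist'): print(t,r['conf'],r['at'],r['pixels'].sum())
np.save('w4.npy',im)
E
```

```text
tool delta mm [-5.6 -4.6 76.2] yaw 82.05 z [ 0.0135  0.006  -0.9999] pos [0.504  0.2593 0.1703] F [-1.1 -0.2 -0.7] t 6.0
rotvec deg [ 0.72 -0.45  0.05]
plunger 0.5 [328.2, 236.9] 30225
anvil 0.62 [277.5, 231.5] 47
handle_grip 0.92 [301.2, 275.4] 3484
```

Anvil at the left end (277,231) with 0.62, in agreement. Gauge +x is about world +x.

Call:
jog_arm --deltas '[[[-5.6,-4.6,0,0.7,-0.45,0,85],[0,0,15,0,0,0,85],[0,0,15,0,0,0,85],[0,0,0,0,0,0,85]]]'

```text
clock: 6.6
eef_pos: [0.497, 0.2497, 0.1395]
tool_rot: [0.756, 0.655, -0.002, 0.0]
ft_force: [-0.8, -0.4, -0.2]
grip_width: 0.0846
```

```bash
python3 - <<'E'
from h import *
togo([.4997,.2548,.094]);lev(82)
E
```

```text
tool delta mm [ 5.6  2.1 45.4] yaw 81.83 z [-0.0029 -0.0034 -1.    ] pos [0.497  0.2497 0.1395] F [-0.8 -0.4 -0.2] t 6.6
rotvec deg [-0.14  0.21 -0.17]
```

Call:
jog_arm --deltas '[[[5,2,15,-0.1,0.2,0,85],[0,0,15,0,0,0,85],[0,0,13,0,0,0,85],[0,0,0,0,0,0,85],[0,0,0,0,0,0,85]]]'

```text
clock: 7.1
eef_pos: [0.5003, 0.2531, 0.0978]
tool_rot: [0.756, 0.654, 0.0, 0.0]
ft_force: [0.8, -0.1, 0.1]
grip_width: 0.0848
```

```bash
python3 - <<'E'
from h import *
togo([.4997,.2548,.094]);lev(82)
E
```

```text
tool delta mm [ 1.6 -0.8  3.8] yaw 81.71 z [ 2.e-04  0.e+00 -1.e+00] pos [0.5003 0.2531 0.0978] F [ 0.8 -0.1  0.1] t 7.1
rotvec deg [ 0.01 -0.   -0.29]
```

Call:
jog_arm --deltas '[[[1.6,-0.8,3,0,0,-0.3,85],[0,0,0,0,0,0,20],[0,0,0,0,0,0,15],[0,0,0,0,0,0,15],[0,0,0,0,0,0,15]]]'

```text
clock: 7.6
eef_pos: [0.501, 0.2556, 0.0973]
tool_rot: [0.754, 0.656, 0.002, 0.0]
ft_force: [-4.2, 1.2, 2.0]
grip_width: 0.0277
```

Call:
jog_arm --deltas '[[[0,0,0,0,0,0,15],[0,0,0,0,0,0,15],[0,0,0,0,0,0,15]]]'

```text
clock: 7.9
eef_pos: [0.5007, 0.2556, 0.0973]
tool_rot: [0.754, 0.656, 0.002, 0.0]
ft_force: [0.2, -0.2, -0.1]
grip_width: 0.0236
```

Gripped (23.6 mm opening). Lifting.

Call:
jog_arm --deltas '[[[0,0,-8,0,0,0,15],[0,0,-20,0,0,0,15],[0,0,-30,0,0,0,15],[0,0,-35,0,0,0,15],[0,0,-35,0,0,0,15]]]'

```text
clock: 8.4
eef_pos: [0.4949, 0.2522, 0.2212]
tool_rot: [0.755, 0.656, -0.009, -0.002]
ft_force: [0.5, 0.0, -3.0]
grip_width: 0.0232
```

Call:
jog_arm --deltas '[[[0,0,-10,0,0,0,15],[0,0,0,0,0,0,15],[0,0,0,0,0,0,15]]]'

```text
clock: 8.7
eef_pos: [0.497, 0.2531, 0.2353]
tool_rot: [0.755, 0.656, -0.005, -0.001]
ft_force: [1.4, -0.9, -3.6]
grip_width: 0.0232
```

```bash
python3 - <<'E'
from h import *
togo([.6083,-.1733,.235]);lev(82);print(get_obs()['joint_pos'].round(3))
T=toolT(); np.save('T5.npy',T); im=camera('wrist'); np.save('w5.npy',im)
for t in ['anvil','plunger']:
  for r in masks_of(t,'wrist'): print(t,r['conf'],r['at'],r['pixels'].sum())
rgb(0,'w5.png',cv2.resize(cv2.convertScaleAbs(im[150:420,200:440],alpha=1.6,beta=15),None,fx=2.2,fy=2.2,interpolation=cv2.INTER_CUBIC))
E
```

```text
tool delta mm [-406.9  169.4    1.5] yaw 82.03 z [-0.0084 -0.005  -1.    ] pos [0.497  0.2531 0.2353] F [ 1.4 -0.9 -3.6] t 8.7
rotvec deg [-0.44  0.35  0.03]
[ 4.710e-01  3.630e-01  1.840e-01  1.402e+00 -1.000e-03  2.181e+00]
anvil 0.38 [275.5, 253.1] 80
plunger 0.71 [310.8, 348.8] 9699
```

View pics/w5.png

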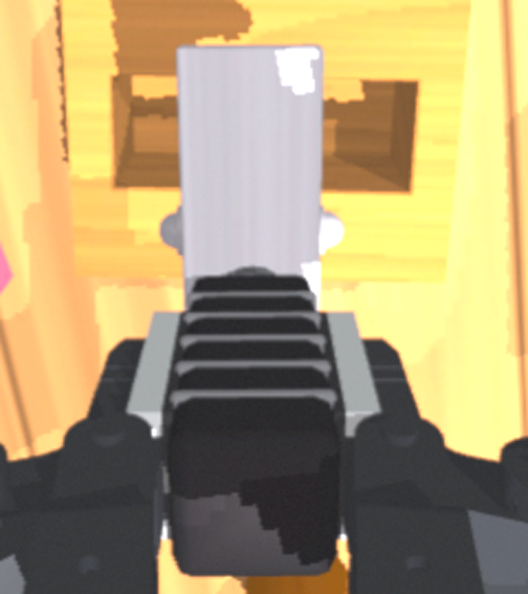

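```bash
python3 - <<'E'
from h import *
T=np.load('T5.npy');z=.2353-.0323+.006
f=lambda p,z:np.linalg.inv(T)@np.r_[p2w('wrist',np.array(p)/2.2+[200,150],z,T)[0],1]
a,b,c,d=[f(p,z)*1000 for p in [(178,45),(323,45),(185,280),(317,270)]]
print(np.round([a,b,c,d],1))
print('ends',np.round([f(p,z-.046)*1000 for p in [(161,232),(344,230)]],1))
E
```

```text
[[  54.5  -14.4   26.1 1000. ]
 [  54.5   14.6   25.9 1000. ]
 [   3.5  -14.3   26.4 1000. ]
 [   5.9   14.5   26.2 1000. ]]
ends [[  -2.   -24.5   72.5 1000. ]
 [  -1.4   25.4   72.2 1000. ]]
```

Gauge sits in the tool at about x −0.8 mm, y +0.2 mm, square to it. Flying to just beside the mould to re-measure the bore at this yaw.

Call:
jog_arm --deltas '[[[-20,8,0,-0.4,0.3,0,15],[-40,14,0,0,0,0,15],[-42,14,0,0,0,0,15],[-42,14,0,0,0,0,15],[-42,14,0,0,0,0,15]]]'

```text
clock: 9.35
eef_pos: [0.5314, 0.0597, 0.2256]
tool_rot: [0.75, 0.661, -0.007, -0.004]
ft_force: [1.3, -0.3, -3.2]
grip_width: 0.0236
```

Call:
jog_arm --deltas '[[[-42,14,0,0,0,0,15],[-42,14,0,0,0,0,15],[-42,14,0,0,0,0,15],[-42,14,0,0,0,0,15],[-42,14,0,0,0,0,15]]]'

```text
clock: 9.85
eef_pos: [0.5712, -0.1658, 0.2171]
tool_rot: [0.75, 0.662, -0.012, -0.01]
ft_force: [0.7, 0.1, -3.9]
grip_width: 0.0234
```

```bash
python3 - <<'E'
from h import *
togo([.596,-.2625,.235]);lev(82)
E
```

```text
tool delta mm [-92.9  36.1 -18.6] yaw 82.86 z [-0.0301 -0.0011 -0.9995] pos [ 0.5712 -0.1658  0.2171] F [ 0.7  0.1 -3.9] t 9.85
rotvec deg [-1.7   0.29  0.86]
```

Call:
jog_arm --deltas '[[[-35,12,-10,-1.6,0.3,0.5,15],[-35,12,-8,0,0,0,15],[-25,12,0,0,0,0,15],[0,0,0,0,0,0,15],[0,0,0,0,0,0,15]]]'

```text
clock: 10.35
eef_pos: [0.5911, -0.2755, 0.2234]
tool_rot: [0.756, 0.654, -0.004, -0.007]
ft_force: [-0.5, 0.5, -3.0]
grip_width: 0.0233
```

```bash
python3 - <<'E'
from fit import *
lev(82)
T=toolT(); np.save('T6.npy',T); im=camera('wrist'); np.save('w6.npy',im)
for t in ['anvil','plunger']:
  for r in masks_of(t,'wrist'): print(t,r['conf'],r['at'],r['pixels'].sum())
rgb(0,'w6.png',im)
c=[.6083,-.1733]
for r in (35,57):
  try: print(fitbore(im,T,c,r))
  except Exception as e: print(e)
togo([.6083,-.1733,.235])
camera('scene')
for t in ['anvil','plunger','gauge']:
  for r in masks_of(t,'scene'): print(t,r['conf'],r['at'],r['pixels'].sum())
g=T@np.array([[-.0008,-.0248,.0723,1],[-.0008,.0252,.0723,1]]).T
print('anvil/plunger tip pix',w2p('scene',g[:3].T).round(1))
E
```

```text
rotvec deg [-0.98 -0.17 -0.25]
anvil 0.41 [276.7, 253.9] 79
plunger 0.61 [352.2, 254.7] 63
(array([ 0.60825196, -0.17348549]), np.float64(0.0350249521456552), 117, np.float64(3.50870472703782e-05))
(array([ 0.60791618, -0.17353074]), np.float64(0.05726066959121181), 97, np.float64(0.00024341592592747735))
tool delta mm [102.1   2.5 -10.5] yaw 81.88 z [-0.0158  0.0049 -0.9999] pos [ 0.5913 -0.274   0.2243] F [-1.1  0.9 -3.5] t 10.5
gauge 0.81 [195.0, 345.8] 1273
anvil/plunger tip pix [[192.2 343.4]
 [204.5 366.4]]
```

View pics/w6.png

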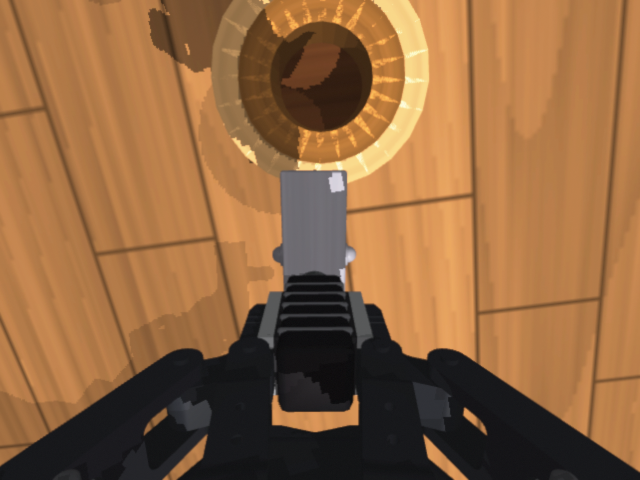

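Bore centre re-measured at (0.6083, −0.1735), the same as before, and networks again say anvil left, plunger right. Moving over the bore.

Call:
jog_arm --deltas '[[[35,1,-5,-0.9,-0.2,-0.2,15],[35,1,0,0,0,0,15],[30,0,0,0,0,0,15],[0,0,0,0,0,0,15],[0,0,0,0,0,0,15]]]'

```text
clock: 11.2
eef_pos: [0.6085, -0.1698, 0.2328]
tool_rot: [0.753, 0.658, 0.001, 0.003]
ft_force: [-0.1, -0.8, -3.3]
grip_width: 0.0229
```

```bash
python3 - <<'E'
from h import *
togo([.6082,-.1727,.15]);lev(82)
E
```

```text
tool delta mm [-2.7 -0.4 82.8] yaw 82.27 z [ 0.0057 -0.0034 -1.    ] pos [ 0.6085 -0.1698  0.2328] F [-0.1 -0.8 -3.3] t 11.2
rotvec deg [0.35 0.15 0.27]
```

Call:
jog_arm --deltas '[[[-2.7,-0.4,15,0.3,0.1,0.3,15],[0,0,20,0,0,0,15],[0,0,15,0,0,0,15],[0,0,0,0,0,0,15],[0,0,0,0,0,0,15]]]'

```text
clock: 11.7
eef_pos: [0.6068, -0.1762, 0.179]
tool_rot: [0.756, 0.654, -0.001, 0.001]
ft_force: [0.1, -0.3, -3.3]
grip_width: 0.0232
```

```bash
python3 - <<'E'
from h import *
togo([.6082,-.1727,.122]);lev(82)
E
```

```text
tool delta mm [ 3.8  0.8 57. ] yaw 81.71 z [-0.     -0.0022 -1.    ] pos [ 0.6068 -0.1762  0.179 ] F [ 0.1 -0.3 -3.3] t 11.7
rotvec deg [ 0.02  0.12 -0.29]
```

Call:
jog_arm --deltas '[[[3,0.6,0,0,0,-0.3,15],[0,0,14,0,0,0,15],[0,0,15,0,0,0,15],[0,0,0,0,0,0,15],[0,0,0,0,0,0,15]]]'

```text
clock: 12.2
eef_pos: [0.6102, -0.1754, 0.1532]
tool_rot: [0.755, 0.655, 0.001, 0.004]
ft_force: [0.6, -0.5, -2.4]
grip_width: 0.0235
```

```bash
python3 - <<'E'
from h import *
togo([.6082,-.1727,.122]);lev(82)
E
```

```text
tool delta mm [ 2.5 -2.6 31.1] yaw 81.91 z [ 0.0066 -0.0039 -1.    ] pos [ 0.6102 -0.1754  0.1532] F [ 0.6 -0.5 -2.4] t 12.2
rotvec deg [ 0.4   0.17 -0.09]
```

Call:
jog_arm --deltas '[[[2,-2,4,0.3,0.2,0,15],[0,0,12,0,0,0,15],[0,0,11,0,0,0,15],[0,0,0,0,0,0,15],[0,0,0,0,0,0,15]]]'

```text
clock: 12.7
eef_pos: [0.6099, -0.1732, 0.1265]
tool_rot: [0.755, 0.656, 0.002, 0.002]
ft_force: [-0.4, 0.4, -2.5]
grip_width: 0.0232
```

```bash
python3 - <<'E'
from h import *
togo([.6082,-.1727,.122]);lev(82)
E
```

```text
tool delta mm [ 0.3 -1.8  4.5] yaw 81.92 z [ 5.5e-03 -5.0e-04 -1.0e+00] pos [ 0.6099 -0.1732  0.1265] F [-0.4  0.4 -2.5] t 12.7
rotvec deg [ 0.31 -0.02 -0.08]
```

Call:
jog_arm --deltas '[[[0.3,-3,3,0.3,0,0,15],[0,-3,2,0,0,0,15],[0,-2,1,0,0,0,15],[0,0,0,0,0,0,15],[0,0,0,0,0,0,15]]]'

```text
clock: 13.2
eef_pos: [0.6013, -0.1717, 0.1204]
tool_rot: [0.755, 0.656, 0.0, -0.0]
ft_force: [-0.3, 0.2, -3.3]
grip_width: 0.0231
```

```bash
python3 - <<'E'
from h import *
togo([.5983,-.1713,.119]);lev(82)
E
```

```text
tool delta mm [-0.  -3.1  1.4] yaw 81.92 z [ 1.e-04  2.e-04 -1.e+00] pos [ 0.6013 -0.1717  0.1204] F [-0.3  0.2 -3.3] t 13.2
rotvec deg [ 0.01 -0.01 -0.08]
```

Call:
jog_arm --deltas '[[[0,-1.5,0.5,0,0,0,15],[0,0,0,0,0,0,15],[0,0,0,0,0,0,15]]]'

```text
clock: 13.5
eef_pos: [0.6001, -0.1716, 0.1204]
tool_rot: [0.755, 0.656, 0.0, 0.0]
ft_force: [0.1, -0.2, -3.5]
grip_width: 0.0233
```

Call:
jog_arm --deltas '[[[0,-1,0.5,0,0,0,15],[0,0,0,0,0,0,15],[0,0,0,0,0,0,15]]]'

```text
clock: 13.8
eef_pos: [0.5992, -0.1715, 0.12]
tool_rot: [0.755, 0.656, 0.001, 0.001]
ft_force: [-0.1, 0.0, -2.3]
grip_width: 0.0234
```

Call:
jog_arm --deltas '[[[0,-0.7,0,0,0,0,15],[0,0,0,0,0,0,15],[0,0,0,0,0,0,15]]]'

```text
clock: 14.1
eef_pos: [0.5985, -0.1714, 0.12]
tool_rot: [0.755, 0.656, 0.001, 0.001]
ft_force: [-0.7, 0.2, -3.2]
grip_width: 0.0234
```

Call:
jog_arm --deltas '[[[0,-0.4,0,0,0,0,15],[0,0,0,0,0,0,15]]]'

```text
clock: 14.3
eef_pos: [0.5983, -0.1714, 0.12]
tool_rot: [0.755, 0.656, 0.001, 0.001]
ft_force: [-0.8, 0.1, -3.5]
grip_width: 0.0232
```

Call:
jog_arm --deltas '[[[0,-0.4,0,0,0,0,15],[0,0,0,0,0,0,15]]]'

```text
clock: 14.5
eef_pos: [0.5982, -0.1714, 0.1201]
tool_rot: [0.755, 0.656, 0.001, 0.001]
ft_force: [0.2, 0.2, -2.9]
grip_width: 0.0234
```

Call:
jog_arm --deltas '[[[0,-0.4,0,0,0,0,15],[0,0,0,0,0,0,15]]]'

```text
clock: 14.7
eef_pos: [0.5981, -0.1713, 0.1202]
tool_rot: [0.755, 0.656, 0.001, 0.001]
ft_force: [-0.5, 0.5, -3.4]
grip_width: 0.0232
```

Call:
jog_arm --deltas '[[[0,-0.5,0,0,0,0,15]]]'

```text
clock: 14.8
eef_pos: [0.5979, -0.1713, 0.1202]
tool_rot: [0.755, 0.656, 0.001, 0.002]
ft_force: [1.6, 0.1, -4.1]
grip_width: 0.0235
```

Call:
jog_arm --deltas '[[[0,-0.8,0,0,0,0,15]]]'

```text
clock: 14.9
eef_pos: [0.5976, -0.1713, 0.1203]
tool_rot: [0.755, 0.656, 0.002, 0.002]
ft_force: [2.9, 0.0, -4.2]
grip_width: 0.0233
```

Call:
jog_arm --deltas '[[[0,-0.8,0,0,0,0,15]]]'

```text
clock: 15.0
eef_pos: [0.5975, -0.1713, 0.1205]
tool_rot: [0.755, 0.656, 0.002, 0.003]
ft_force: [2.8, -1.2, -4.3]
grip_width: 0.0234
```

Anvil contact shows as +2.9 N along x at x ≈ 0.598. Next I lower until the plate rests, keeping a light bias on the anvil.

Call:
jog_arm --deltas '[[[0,-0.5,1,0,0,0,15],[0,-0.5,1,0,0,0,15],[0,-0.5,1,0,0,0,15]]]'

```text
clock: 15.3
eef_pos: [0.5973, -0.1712, 0.1187]
tool_rot: [0.755, 0.656, 0.003, 0.004]
ft_force: [2.0, 0.4, -2.8]
grip_width: 0.0235
```

Call:
jog_arm --deltas '[[[0,-0.5,1,0,0,0,15],[0,-0.5,1,0,0,0,15]]]'

```text
clock: 15.5
eef_pos: [0.5971, -0.1712, 0.1173]
tool_rot: [0.755, 0.656, 0.004, 0.005]
ft_force: [2.5, -0.0, -0.1]
grip_width: 0.0238
```

```bash
python3 - <<'E'
from h import *
togo([.5983,-.1713,.1173]);lev(82)
E
```

```text
tool delta mm [0.1 1.2 0. ] yaw 81.94 z [ 0.0127 -0.002  -0.9999] pos [ 0.5971 -0.1712  0.1173] F [ 2.5 -0.  -0.1] t 15.5
rotvec deg [ 0.74  0.01 -0.06]
```

Call:
jog_arm --deltas '[[[0,0.1,0.5,0.4,0,0,15],[0,0.1,0.8,0.4,0,0,15]]]'

```text
clock: 15.7
eef_pos: [0.5979, -0.1713, 0.1173]
tool_rot: [0.755, 0.656, 0.0, 0.0]
ft_force: [1.1, 0.7, 3.1]
grip_width: 0.0233
```

Call:
jog_arm --deltas '[[[0,-0.4,1.2,0,0,0,15],[0,-0.4,1.2,0,0,0,15]]]'

```text
clock: 15.9
eef_pos: [0.5978, -0.1713, 0.1167]
tool_rot: [0.755, 0.656, 0.001, 0.001]
ft_force: [0.9, -0.9, 5.1]
grip_width: 0.023
```

```bash
python3 - <<'E'
from h import *
togo([.5983,-.1713,.1173]);lev(82)
E
```

```text
tool delta mm [ 0.1  0.5 -0.6] yaw 81.95 z [ 2.4e-03 -6.0e-04 -1.0e+00] pos [ 0.5978 -0.1713  0.1167] F [ 0.9 -0.9  5.1] t 15.9
rotvec deg [ 0.14  0.01 -0.05]
```

Call:
jog_arm --deltas '[[[0,-0.6,2,0.1,0,0,15],[0,-0.6,2,0,0,0,15]]]'

```text
clock: 16.1
eef_pos: [0.5977, -0.1713, 0.1143]
tool_rot: [0.755, 0.656, 0.001, 0.002]
ft_force: [0.9, 0.7, 3.7]
grip_width: 0.0232
```

Call:
jog_arm --deltas '[[[0,-0.5,2.2,0.1,0,0,15],[0,-0.5,2.2,0.1,0,0,15]]]'

```text
clock: 16.3
eef_pos: [0.5978, -0.1713, 0.1127]
tool_rot: [0.755, 0.656, 0.001, 0.002]
ft_force: [-1.6, 0.7, 11.6]
grip_width: 0.0234
```

```bash
python3 - <<'E'
from h import *
togo([.5983,-.1713,.1113]);lev(82)
E
```

```text
tool delta mm [0.1 0.5 1.4] yaw 81.96 z [ 0.0046 -0.0012 -1.    ] pos [ 0.5978 -0.1713  0.1127] F [-1.6  0.7 11.6] t 16.3
rotvec deg [ 0.27  0.03 -0.04]
```

Call:
jog_arm --deltas '[[[0,-0.8,2.8,0.1,0,0,15],[0,-0.8,3,0.1,0,0,15]]]'

```text
clock: 16.5
eef_pos: [0.5977, -0.1713, 0.1111]
tool_rot: [0.755, 0.656, 0.002, 0.003]
ft_force: [-0.1, 0.5, 11.8]
grip_width: 0.0232
```

Call:
jog_arm --deltas '[[[0,-0.8,2.8,0.1,0,0,15],[0,-0.8,2.5,0.1,0,0,15]]]'

```text
clock: 16.7
eef_pos: [0.5976, -0.1713, 0.1103]
tool_rot: [0.755, 0.656, 0.003, 0.004]
ft_force: [-0.9, 0.2, 12.1]
grip_width: 0.023
```

```bash
python3 - <<'E'
from h import *
togo([.5983,-.1713,.1113]);lev(82)
E
```

```text
tool delta mm [ 0.1  0.7 -1. ] yaw 81.96 z [ 0.0091 -0.0024 -1.    ] pos [ 0.5976 -0.1713  0.1103] F [-0.9  0.2 12.1] t 16.7
rotvec deg [ 0.53  0.06 -0.04]
```

Call:
jog_arm --deltas '[[[0,-0.4,2.3,0.4,0,0,15],[0,-0.6,2.3,0.2,0,0,15]]]'

```text
clock: 16.9
eef_pos: [0.5978, -0.1713, 0.1103]
tool_rot: [0.755, 0.656, 0.001, 0.002]
ft_force: [-1.3, 1.6, 11.5]
grip_width: 0.0236
```

```bash
python3 - <<'E'
from h import *
togo([.5983,-.1713,.1113]);lev(82)
T=toolT(); im=camera('wrist')
for t in ['anvil','plunger']:
  for r in masks_of(t,'wrist'):
    ys,xs=np.nonzero(r['pixels']); print(t,r['conf'],r['at'],len(xs),xs.min(),xs.max())
print(get_obs()['eef_pos'],get_obs()['ft_force'])
h=T[2,3];rim=[[.6083+.035*np.cos(a),-.1735+.035*np.sin(a),.045] for a in np.radians([172,-8])]
print(w2p('wrist',rim,T))
rgb(0,'w7.png',cv2.resize(cv2.convertScaleAbs(im[160:400,190:450],alpha=1.8,beta=25),None,fx=2.5,fy=2.5,interpolation=cv2.INTER_CUBIC))
E
```

```text
tool delta mm [ 0.1  0.5 -1. ] yaw 81.96 z [ 0.0042 -0.002  -1.    ] pos [ 0.5978 -0.1713  0.1103] F [-1.3  1.6 11.5] t 16.9
rotvec deg [ 0.25  0.08 -0.04]
anvil 0.69 [276.5, 255.9] 97 271 278
anvil 0.36 [311.7, 349.4] 9781 276 354
plunger 0.63 [370.3, 258.3] 705 349 392
[ 0.5978368  -0.17128466  0.11036555] [-0.48858388  1.2517842  11.35552366]
[[271.67661969 257.49285556]
 [391.93918628 257.10269892]]
```

View pics/w7.png

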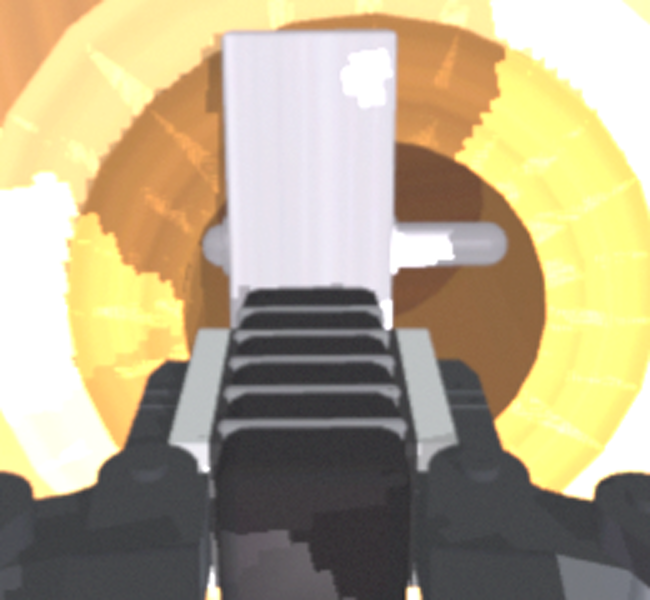

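The plunger is out on the right, its tip at column 392 (wall expected at 391.9), and the anvil tip is at 271 (271.7 expected), so it spans the bore. Easing up to lock.

Call:
jog_arm --deltas '[[[0,-0.6,0.5,0.1,0,0,15],[0,-0.5,-0.5,0.1,0,0,15],[0,-0.4,-0.8,0,0,0,15]]]'

```text
clock: 17.35
eef_pos: [0.5976, -0.1712, 0.116]
tool_rot: [0.755, 0.656, 0.002, 0.003]
ft_force: [0.5, -0.1, 4.9]
grip_width: 0.0234
```

Call:
jog_arm --deltas '[[[0,-0.4,-0.8,0.1,0,0,15],[0,-0.3,-0.8,0,0,0,15],[0,-0.3,-0.8,0,0,0,15]]]'

```text
clock: 17.65
eef_pos: [0.5973, -0.1711, 0.1174]
tool_rot: [0.755, 0.656, 0.002, 0.003]
ft_force: [3.7, -0.6, -2.6]
grip_width: 0.0233
```

```bash
python3 - <<'E'
from h import *
togo([.5983,-.1713,.1173]);lev(82)
E
```

```text
tool delta mm [-0.   1.   0.1] yaw 81.95 z [ 0.0062 -0.0023 -1.    ] pos [ 0.5973 -0.1711  0.1174] F [ 3.7 -0.6 -2.6] t 17.65
rotvec deg [ 0.37  0.08 -0.05]
```

Call:
jog_arm --deltas '[[[0,0.6,-0.2,0.35,0.1,0,15],[0,0,-1,0,0,0,15]]]'

```text
clock: 17.85
eef_pos: [0.5978, -0.1713, 0.1175]
tool_rot: [0.755, 0.656, -0.0, -0.001]
ft_force: [5.0, -0.8, -5.2]
grip_width: 0.0235
```

```bash
python3 - <<'E'
from h import *
togo([.5983,-.1713,.1213]);lev(82)
E
```

```text
tool delta mm [ 0.   0.5 -3.8] yaw 81.96 z [-1.1e-03  5.0e-04 -1.0e+00] pos [ 0.5978 -0.1713  0.1175] F [ 5.  -0.8 -5.2] t 17.85
rotvec deg [-0.07 -0.02 -0.04]
```

Call:
jog_arm --deltas '[[[0,0.5,-0.5,-0.1,0,0,15],[0,0.2,-1,0,0,0,15]]]'

```text
clock: 18.05
eef_pos: [0.5979, -0.1712, 0.1176]
tool_rot: [0.755, 0.656, -0.0, -0.001]
ft_force: [3.0, -0.2, -5.7]
grip_width: 0.0232
```

Call:
jog_arm --deltas '[[[0,0.1,-1.5,0,0,0,15],[0,0,-2,0,0,0,15]]]'

```text
clock: 18.25
eef_pos: [0.5979, -0.1712, 0.1193]
tool_rot: [0.755, 0.656, -0.001, -0.002]
ft_force: [4.0, -0.4, -7.1]
grip_width: 0.0236
```

```bash
python3 - <<'E'
from h import *
togo([.5983,-.1713,.1213]);lev(82)
E
```

```text
tool delta mm [-0.1  0.4 -2. ] yaw 81.97 z [-0.0035  0.0012 -1.    ] pos [ 0.5979 -0.1712  0.1193] F [ 4.  -0.4 -7.1] t 18.25
rotvec deg [-0.21 -0.04 -0.03]
```

Call:
jog_arm --deltas '[[[0,0.3,-2,-0.3,0,0,15],[0,0.1,-3,0,0,0,15]]]'

```text
clock: 18.45
eef_pos: [0.5976, -0.171, 0.1233]
tool_rot: [0.755, 0.656, 0.0, -0.0]
ft_force: [4.9, -2.0, -6.8]
grip_width: 0.0233
```

Call:
jog_arm --deltas '[[[0,0.1,-4,-0.2,0,0,15],[0,0.1,-5,-0.1,0,0,15]]]'

```text
clock: 18.65
eef_pos: [0.5974, -0.1709, 0.1322]
tool_rot: [0.755, 0.656, 0.002, 0.001]
ft_force: [4.3, -0.1, -7.4]
grip_width: 0.023
```

```bash
python3 - <<'E'
from h import *
togo([.5983,-.1713,.1693]);lev(82)
E
```

```text
tool delta mm [ -0.2   1.1 -37.1] yaw 81.97 z [ 3.9e-03  7.0e-04 -1.0e+00] pos [ 0.5974 -0.1709  0.1322] F [ 4.3 -0.1 -7.4] t 18.65
rotvec deg [ 0.22 -0.07 -0.03]
```

Call:
jog_arm --deltas '[[[0,0.8,-5,0.1,0,0,15],[0,0.7,-6,-0.1,0,0,15]]]'

```text
clock: 18.85
eef_pos: [0.5978, -0.171, 0.1438]
tool_rot: [0.755, 0.656, 0.001, 0.0]
ft_force: [2.9, -0.3, -7.5]
grip_width: 0.0231
```

Call:
jog_arm --deltas '[[[0,0.5,-6,-0.1,0,0,15],[0,0.5,-6,-0.1,0,0,15]]]'

```text
clock: 19.05
eef_pos: [0.5976, -0.171, 0.1568]
tool_rot: [0.755, 0.656, 0.001, 0.001]
ft_force: [1.0, -0.6, -5.0]
grip_width: 0.0233
```

```bash
python3 - <<'E'
from h import *
togo([.5983,-.1713,.1693]);lev(82)
E
```

```text
tool delta mm [ -0.2   0.7 -12.5] yaw 81.95 z [ 2.8e-03  8.0e-04 -1.0e+00] pos [ 0.5976 -0.171   0.1568] F [ 1.  -0.6 -5. ] t 19.05
rotvec deg [ 0.16 -0.07 -0.05]
```

Call:
jog_arm --deltas '[[[0,0.6,-6,0,0,0,15],[0,0.5,-8,0,0,0,15],[0,0,-15,0,0,0,15],[0,0,-20,0,0,0,15],[0,0,-20,0,0,0,15]]]'

```text
clock: 19.55
eef_pos: [0.5935, -0.1705, 0.2288]
tool_rot: [0.755, 0.656, -0.002, -0.004]
ft_force: [0.2, -1.2, -3.1]
grip_width: 0.023
```

Call:
jog_arm --deltas '[[[0,0,-10,0,0,0,15],[0,0,0,0,0,0,15],[0,0,0,0,0,0,15]]]'

```text
clock: 19.85
eef_pos: [0.5941, -0.1709, 0.2437]
tool_rot: [0.755, 0.656, -0.001, -0.001]
ft_force: [-0.2, -0.3, -3.6]
grip_width: 0.0234
```

```bash
python3 - <<'E'
from h import *
togo([.5009,.2545,.235]);lev(81)
T=toolT(); im=camera('wrist');np.save('w8.npy',im)
for t in ['anvil','plunger']:
  for r in masks_of(t,'wrist'):
    ys,xs=np.nonzero(r['pixels']); print(t,r['conf'],r['at'],len(xs),xs.min(),xs.max())
E
```

```text
tool delta mm [ 408.1 -152.1    9.4] yaw 81.92 z [-3.6e-03  7.0e-04 -1.0e+00] pos [ 0.5941 -0.1709  0.2437] F [-0.2 -0.3 -3.6] t 19.85
rotvec deg [-0.21 -0.01  0.92]
anvil 0.48 [275.3, 254.7] 86 272 279
plunger 0.65 [368.0, 254.3] 651 347 388
plunger 0.53 [353.6, 193.2] 16305 239 421
```

Drawn out with the plunger still extended (lock held). Flying back to the stand.

Call:
jog_arm --deltas '[[[20,-8,0,-0.2,0,0.3,15],[40,-15,0,0,0,0.3,15],[42,-16,0,0,0,0.3,15],[42,-16,0,0,0,0,15],[42,-16,0,0,0,0,15]]]'

```text
clock: 20.5
eef_pos: [0.5498, 0.0231, 0.236]
tool_rot: [0.765, 0.644, -0.004, -0.003]
ft_force: [0.4, 0.8, -3.3]
grip_width: 0.0235
```

Call:
jog_arm --deltas '[[[42,-16,0,0,0,0,15],[42,-16,0,0,0,0,15],[42,-16,0,0,0,0,15],[35,-12,0,0,0,0,15],[0,0,0,0,0,0,15]]]'

```text
clock: 21.0
eef_pos: [0.5115, 0.203, 0.2315]
tool_rot: [0.763, 0.647, -0.007, -0.006]
ft_force: [-0.1, -0.3, -3.4]
grip_width: 0.0233
```

```bash
python3 - <<'E'
from h import *
togo([.5005,.2543,.225]);lev(81)
E
```

```text
tool delta mm [ 48.8 -19.1   6.7] yaw 80.62 z [-1.930e-02 -2.000e-04 -9.998e-01] pos [0.5115 0.203  0.2315] F [-0.1 -0.3 -3.4] t 21.0
rotvec deg [-1.09  0.19 -0.38]
```

Call:
jog_arm --deltas '[[[20,-8,0,-1,0.2,-0.4,15],[15,-6,0,0,0,0,15],[10,-4,0,0,0,0,15],[0,0,0,0,0,0,15],[0,0,0,0,0,0,15]]]'

```text
clock: 21.5
eef_pos: [0.4991, 0.2506, 0.2282]
tool_rot: [0.76, 0.65, -0.004, -0.0]
ft_force: [0.3, -0.7, -4.2]
grip_width: 0.023
```

```bash
python3 - <<'E'
from h import *
togo([.5005,.2543,.2]);lev(81)
E
```

```text
tool delta mm [ 4.1  0.9 28.2] yaw 81.07 z [-0.0066 -0.0054 -1.    ] pos [0.4991 0.2506 0.2282] F [ 0.3 -0.7 -4.2] t 21.5
rotvec deg [-0.33  0.36  0.07]
```

Call:
jog_arm --deltas '[[[2.5,0.5,10,-0.3,0.3,0,15],[0,0,20,0,0,0,15],[0,0,18,0,0,0,15],[0,0,0,0,0,0,15],[0,0,0,0,0,0,15]]]'

```text
clock: 22.0
eef_pos: [0.5028, 0.248, 0.1801]
tool_rot: [0.762, 0.647, -0.0, 0.002]
ft_force: [0.3, -0.7, -3.7]
grip_width: 0.0234
```

```bash
python3 - <<'E'
from h import *
togo([.5005,.2543,.115]);lev(81)
T=toolT();im=camera('wrist')
rgb(0,'w9.png',im[60:400,120:520])
E
```

```text
tool delta mm [ 6.  -3.5 65.1] yaw 80.64 z [ 0.0018 -0.0025 -1.    ] pos [0.5028 0.248  0.1801] F [ 0.3 -0.7 -3.7] t 22.0
rotvec deg [ 0.12  0.12 -0.36]
```

View pics/w9.png

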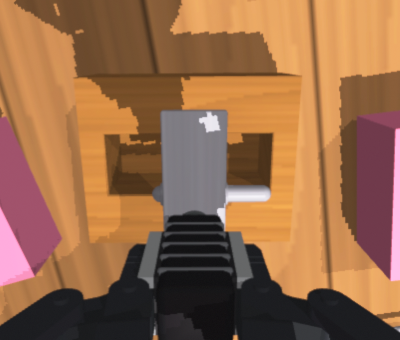

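The extended head (anvil ~(157,193), plunger tip (270,193)) hangs over the pocket of the wooden stand. Correcting and lowering.

Call:
jog_arm --deltas '[[[5,-3,3,0.1,0.1,-0.3,15],[0,0,8,0,0,0,15],[0,0,8,0,0,0,15],[0,0,0,0,0,0,15],[0,0,0,0,0,0,15]]]'

```text
clock: 22.55
eef_pos: [0.5021, 0.2541, 0.1621]
tool_rot: [0.761, 0.649, 0.002, 0.001]
ft_force: [0.4, 0.3, -3.0]
grip_width: 0.0236
```

```bash
python3 - <<'E'
from h import *
togo([.5005,.2543,.115]);lev(81)
E
```

```text
tool delta mm [-0.2 -1.8 47.1] yaw 80.93 z [ 0.0042  0.0015 -1.    ] pos [0.5021 0.2541 0.1621] F [ 0.4  0.3 -3. ] t 22.55
rotvec deg [ 0.23 -0.12 -0.07]
```

Call:
jog_arm --deltas '[[[0,-1.5,5,0.2,-0.1,0,15],[0,0,10,0,0,0,15],[0,0,12,0,0,0,15],[0,0,10,0,0,0,15],[0,0,0,0,0,0,15]]]'

```text
clock: 23.05
eef_pos: [0.5001, 0.2544, 0.1216]
tool_rot: [0.761, 0.649, -0.0, -0.0]
ft_force: [-0.5, -0.7, -3.0]
grip_width: 0.0233
```

Call:
jog_arm --deltas '[[[0,0,0,0,0,0,15]]]'

```text
clock: 23.15
eef_pos: [0.4999, 0.2542, 0.121]
tool_rot: [0.761, 0.649, -0.001, -0.0]
ft_force: [0.8, 0.1, -3.3]
grip_width: 0.0234
```

```bash
python3 - <<'E'
from h import *
togo([.5005,.2543,.0973]);lev(81)
E
```

```text
tool delta mm [ 0.2  0.6 23.7] yaw 80.95 z [-1.3e-03 -6.0e-04 -1.0e+00] pos [0.4999 0.2542 0.121 ] F [ 0.8  0.1 -3.3] t 23.15
rotvec deg [-0.07  0.05 -0.05]
```

Call:
jog_arm --deltas '[[[0,0.5,5,0,0,0,15],[0,0,7,0,0,0,15],[0,0,4,0,0,0,15],[0,0,2,0,0,0,15],[0,0,0,0,0,0,15]]]'

```text
clock: 23.65
eef_pos: [0.5009, 0.2543, 0.102]
tool_rot: [0.761, 0.649, -0.0, -0.0]
ft_force: [0.7, 0.3, -3.3]
grip_width: 0.0235
```

Call:
jog_arm --deltas '[[[0,0,0,0,0,0,15]]]'

```text
clock: 23.75
eef_pos: [0.501, 0.2544, 0.102]
tool_rot: [0.761, 0.649, -0.0, -0.0]
ft_force: [1.0, 0.2, -3.5]
grip_width: 0.0231
```

```bash
python3 - <<'E'
from h import *
togo([.5005,.2543,.0973]);lev(81)
E
```

```text
tool delta mm [-0.1 -0.5  4.7] yaw 80.94 z [-0. -0. -1.] pos [0.501  0.2544 0.102 ] F [ 1.   0.2 -3.5] t 23.75
rotvec deg [-0.    0.   -0.06]
```

Call:
jog_arm --deltas '[[[0,-0.4,1.2,0,0,0,15],[0,0,1.2,0,0,0,15],[0,0,0.8,0,0,0,15],[0,0,0,0,0,0,15]]]'

```text
clock: 24.15
eef_pos: [0.501, 0.2547, 0.0993]
tool_rot: [0.761, 0.649, 0.001, 0.0]
ft_force: [-0.3, 0.3, -3.3]
grip_width: 0.0234
```

Call:
jog_arm --deltas '[[[0,0,0.7,0,0,0,15],[0,0,0,0,0,0,15]]]'

```text
clock: 24.35
eef_pos: [0.5011, 0.2547, 0.0986]
tool_rot: [0.761, 0.649, 0.001, 0.0]
ft_force: [0.5, -0.0, -3.2]
grip_width: 0.0235
```

Call:
jog_arm --deltas '[[[0,0,0.6,0,0,0,15],[0,0,0,0,0,0,15]]]'

```text
clock: 24.55
eef_pos: [0.5011, 0.2547, 0.0981]
tool_rot: [0.761, 0.649, 0.001, 0.0]
ft_force: [-0.1, 0.2, -3.3]
grip_width: 0.0233
```

Call:
jog_arm --deltas '[[[0,0,0.5,0,0,0,15],[0,0,0,0,0,0,15]]]'

```text
clock: 24.75
eef_pos: [0.5012, 0.2548, 0.0975]
tool_rot: [0.761, 0.649, 0.001, 0.0]
ft_force: [0.3, -0.4, -3.6]
grip_width: 0.0233
```

Call:
jog_arm --deltas '[[[0,0,0.4,0,0,0,15],[0,0,0,0,0,0,15]]]'

```text
clock: 24.95
eef_pos: [0.5013, 0.2548, 0.0975]
tool_rot: [0.761, 0.649, 0.001, 0.0]
ft_force: [0.6, -0.3, -3.4]
grip_width: 0.0229
```

Call:
jog_arm --deltas '[[[0,0,0.4,0,0,0,15],[0,0,0,0,0,0,15]]]'

```text
clock: 25.15
eef_pos: [0.5014, 0.2549, 0.0974]
tool_rot: [0.761, 0.649, 0.001, 0.0]
ft_force: [-0.6, -0.3, -2.1]
grip_width: 0.0233
```

Touchdown at about 0.0975: it no longer follows down, and the weight is coming off. I put slightly more onto the plate, then open gently.

Call:
jog_arm --deltas '[[[0,0,0.5,0,0,0,15],[0,0,0.5,0,0,0,15]]]'

```text
clock: 25.35
eef_pos: [0.5014, 0.2549, 0.0973]
tool_rot: [0.761, 0.649, 0.002, 0.0]
ft_force: [-1.9, -0.8, 3.4]
grip_width: 0.0232
```

Call:
jog_arm --deltas '[[[0,0,0.5,0,0,0,15],[0,0,0.3,0,0,0,15]]]'

```text
clock: 25.55
eef_pos: [0.5013, 0.255, 0.0973]
tool_rot: [0.761, 0.649, 0.002, 0.0]
ft_force: [-1.5, -1.3, 1.1]
grip_width: 0.0233
```

Call:
jog_arm --deltas '[[[0,0,0,0,0,0,27],[0,0,0,0,0,0,35],[0,0,0,0,0,0,55],[0,0,0,0,0,0,75],[0,0,0,0,0,0,80]]]'

```text
clock: 26.05
eef_pos: [0.5031, 0.2557, 0.0974]
tool_rot: [0.761, 0.649, 0.004, 0.001]
ft_force: [0.1, -0.1, -0.4]
grip_width: 0.0769
```

Call:
jog_arm --deltas '[[[0,0,0,0,0,0,80],[0,0,0,0,0,0,80],[0,0,0,0,0,0,80]]]'

```text
clock: 26.35
eef_pos: [0.5032, 0.2558, 0.0973]
tool_rot: [0.761, 0.649, 0.004, 0.001]
ft_force: [0.7, 0.1, -0.3]
grip_width: 0.0798
```

```bash
python3 - <<'E'
from h import *
togo([.5005,.2543,.0973]);lev(81)
T=toolT();im=camera('wrist')
for t in ['anvil','plunger']:
  for r in masks_of(t,'wrist'):
    ys,xs=np.nonzero(r['pixels']); print(t,r['conf'],r['at'],len(xs),xs.min(),xs.max())
E
```

```text
tool delta mm [-1.9 -2.5  0. ] yaw 80.94 z [ 0.0069  0.0034 -1.    ] pos [0.5032 0.2558 0.0973] F [ 0.7  0.1 -0.3] t 26.35
rotvec deg [ 0.36 -0.25 -0.06]
anvil 0.39 [274.5, 255.4] 53 271 276
plunger 0.75 [366.2, 255.2] 688 344 387
```

Released, with the plunger still out. Backing off straight up.

Call:
jog_arm --deltas '[[[0,-2,-10,0.3,-0.2,0,80],[0,0,-20,0,0,0,80],[0,0,-25,0,0,0,80],[0,0,-30,0,0,0,80],[0,0,-35,0,0,0,80]]]'

```text
clock: 27.0
eef_pos: [0.497, 0.254, 0.2142]
tool_rot: [0.761, 0.649, -0.007, -0.002]
ft_force: [-0.1, -0.5, 0.2]
grip_width: 0.08
```

Call:
jog_arm --deltas '[[[0,0,-30,0,0,0,80],[-20,0,-15,0,0,0,80],[0,0,0,0,0,0,80],[0,0,0,0,0,0,80]]]'

```text
clock: 27.4
eef_pos: [0.4967, 0.2357, 0.2672]
tool_rot: [0.761, 0.649, -0.001, -0.0]
ft_force: [0.2, 0.2, -1.0]
grip_width: 0.0797
```

```bash
python3 - <<'E'
from h import *
T=toolT();im=camera('wrist');togo([.5,.254,.28])
for t in ['anvil','plunger']:
  for r in masks_of(t,'wrist'):
    ys,xs=np.nonzero(r['pixels']); print(t,r['conf'],r['at'],len(xs),xs.min(),xs.max())
u=w2p('wrist',[[.5005,.2535,.09]],T)[0].astype(int);print(u)
y0=max(0,u[1]-90);x0=max(0,u[0]-120);print(x0,y0)
rgb(0,'w10.png',cv2.resize(cv2.convertScaleAbs(im[y0:y0+180,x0:x0+240],alpha=1.4,beta=10),None,fx=3.2,fy=3.2,interpolation=cv2.INTER_CUBIC))
E
```

```text
tool delta mm [ 18.6   0.4 -12.9] yaw 80.98 z [-0.0024 -0.0012 -1.    ] pos [0.4966 0.2356 0.2672] F [-0.3  0.7  0.7] t 27.45
plunger 0.56 [350.0, 180.0] 268 337 362
plunger 0.41 [334.5, 400.7] 2612 312 362
[315 190]
195 100
```

View pics/w10.png

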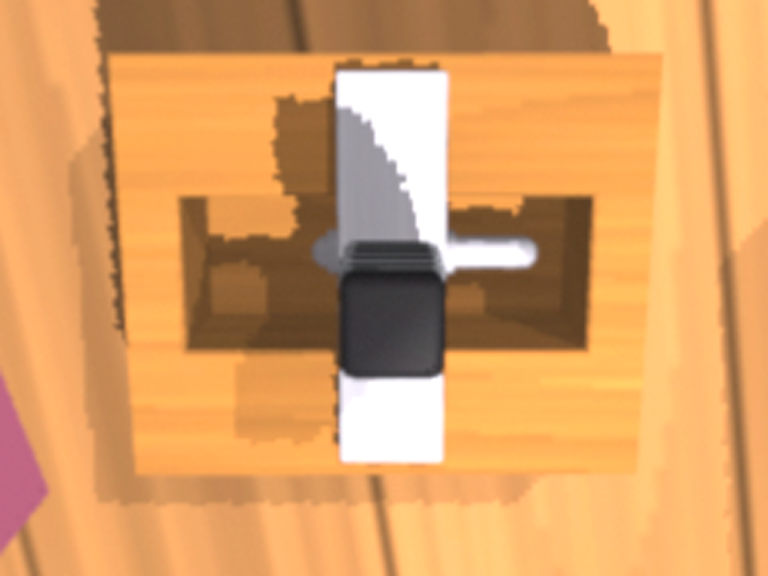

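The gauge stands upright in the stand with its plate flat on top, anvil tip at (313,252) and plunger tip at (538,253). I'll check its length, then hand in.

```bash
python3 - <<'E'
from h import *
p=p2w('wrist',np.array([[313,252],[538,253]])/3.2+[195,100],.025);print(np.linalg.norm(p[0]-p[1]))
print(job_done())
E
```

```text
0.07081938924086628
the job is handed in; nothing more can be done
None
```

The bore is measured and the gauge is back upright in its wooden stand, with the plate flat on top and the plunger still locked out. I handed the job in at about 27.5 s of the 62 s allowed.

**How it went**
- **Bore position:** two camera fits put the bore centre at (0.608, −0.173) and agreed to within 0.1 mm.
- **In the bore:** I lowered the closed head and brought the anvil to the wall with about 3 N. I then pressed the handle about 7 mm (about 12 N) with the plate resting on the core. The picture showed both tips at the walls, within a pixel of where they were expected. I eased the handle up to lock the plunger.
- **Drawing out:** the sideways force reached about 5 N, against the 10 N limit for the anvil.
- **Back in the stand:** I lowered it in steps of 0.4 to 0.7 mm. The push on the handle, plus the 3 N of the gauge's own weight, peaked at about 6 N, below the 11 N that frees the lock.

**Last checks**
- The head measured 70.8 mm tip to tip in the final picture. That agrees with 70 mm within the accuracy of the camera. I have no finer reading.
- The other things on the table were not touched, as far as the forces and pictures show.

**What did not go cleanly**
- Joint 6 ran to the end of its range early on. The tool tilted about 8° in free air, and I changed the grasp direction.
- While the handle was pressed, the sideways reading hovered around −1 N, so the anvil's own contact force could not be read. The picture stood in for it.

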